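Make room in the condiment rail

ROBOT

A 6-joint arm with a two-finger parallel gripper is mounted at the origin on a cart in front of the work surface, level with it; the furniture and walls round the work are solid. World frame = base frame: x ahead of the robot, y to its left, z up, the work surface at z = 0. Lengths are in mm, angles in rad, forces in N, time in s.
With the tool pointing down it reaches from about 300 to 1000 mm from the base axis. Payload 5.1 kg.
Tool frame: the origin (TCP) lies on the centre line of the jaws, within the pads' length; the fingertips stand 17 mm ahead of it and the grasp point (between the pads) lies 2 mm behind it; z points along the fingers, y is the line along which they close (so a half turn about z gives the same grasp; the last joint's range is limited). The gripper opens to 95 mm and grips with 3 to 60 N. Pads are 20 mm wide; open, the fingers measure 119 mm over their backs; the gripper's body (75 mm by 180 mm) begins 59 mm behind the grasp point.
Start: joints at [1.071, 0.124, 1.65, -0, 1.367, -0.083], TCP at [263.162, 594.332, 199.456] pointing down, gripper open.
Joint ranges: [-2.61, 2.61], [-1.02, 2.33], [0.03, 2.71], [-1.35, 4.49], [0.32, 2.68], [-2.91, 2.91]. Speed limits (rad/s): [2.57, 2.57, 3.14, 3.14, 3.14, 3.14].

INTERFACE

Orientations are given as a rotation vector (axis times angle).
In Python, from plant import readout, vision, ticket gives the robot as it stands.
- The arm moves only by the shell command python3 -m pendant 'ROWS' [FORCE]. ROWS is JSON, a list of rows, each a list of 7 numbers: the turn, a rotation vector about the world's x, y, z normalised to -1 to 1, where 1 is 6 degrees, then the shift along the world's x, y, z normalised to -1 to 1, where 1 is 30 mm, then the gripper's target within -1 to 1 (fully open at 1, half-way at 0, shut at -1). A call has 1 to 5 rows; each row shifts and turns the commanded pose from where the row before left it; what a row does not reach is not made up. A row lasts 1/12 s, in which the tool goes at most 41.7 mm and 7.16 degrees, less where a joint would pass 70% of its speed; a pose out of reach is approached as far as the arm can. A call with a number of a shift or a turn outside -1 to 1 is refused whole. A call with a gripper value outside its range is refused whole. The fingers move at their own pace and stop on an object; FORCE is the grip in N (left out, the last holds). Time passes only in rows, so rows that do not move let the fingers close. It gives the time, the measured TCP pose, the force, the opening and the grip force at its end, in the units of the state.
- readout.get_state(): the state, without advancing time (a new reading comes with each control period).
- vision.capture(name): name is "scene" or "top" or "wrist"; returns a dict with "frame" (384x512x3 uint8, red, green, blue), "range_z" (384x512 float32, mm along the optical axis (not along the pixel's ray), 0 where there is no reading), "camera_matrix" (3x3 intrinsics, pixels), "R" (3x3) and "t" (3): a world point X has camera coordinates R X + t; the wrist camera has in their place "tool_from_camera" (4x4, takes a point from camera to tool coordinates, whose origin is the TCP and whose axes are the flange's). Camera axes: x right, y down, z forward; pixel columns grow to the right and rows downward; lengths in mm; the calibration is good to about 2 mm. A picture is of the moment at which its call begins: read the wrist's pose just before it.
- ticket.finish_job(): hands the job in; it is judged then, once.
The state is a dict: "time_s": time; "joint_positions": joint angles; "joint_velocities": joint speeds; "joint_torque": joint torques, N m; "ee_pos": TCP position; "orientation": TCP orientation; "wrist_force": force on the tool from outside, world axes, zero at the start; "torque": the same for the moment, N m; "opening": finger opening in mm; "gripper_force": force on a finger pad.
Only numpy, scipy, OpenCV 4.12 (cv2) and the standard library are available. Lean on these libraries where they do the work, as an engineer would, in place of code of your own. Each camera call takes 0.05 s, during which the arm holds its last target. There are 200 camera calls.

TASK

Add the shaker that stands apart to the tight row in the condiment rail, right next to the tall sauce bottle on the side of the black-handled sliding end stop: slide the shakers on that side, and the end stop with them, back until it fits, and set it in upright. Then slide the end stop up until the whole row stands snug without play, and hold it pressed against the row for a moment with a steady push of about 15 N so that the row beds in, then let go. It is glass, so never squeeze the row with more than 20 N or press the shaker down hard, and leave the other things on the table alone.

Things in the scene. Friction and masses are not known exactly. Their poses are not given: they have to be found in the camera images.
- rail: condiment rail, fixed steel channel, long axis its y; origin on the table below its middle line. Floor 4 mm thick, inner width 46 mm, side walls 4 mm thick and 20 mm high, end wall 58 mm high with inner face at y = +110 mm, other end at y = -172 mm. Four containers stand in a tight row from the end wall, 42 mm apart: the tall bottle (first, second or third) and three shakers.
- end_stop (a joint): sliding stop closing the row, m: 0 as found, grows away from the end wall (rail -y) to a solid stop at 0.0423; stays where left (2.5 N friction, so it bears on the row with your push less 2.5 N; the bedding push must bear with 8 N for 0.2 s). At the solid stop a compacted row leaves a gap about 2.5 mm wider than a shaker; with five containers and no play it reads about 0.040, snug is below 0.0410
- stop_face (a point): centre of the end stop's upright steel face that touches the row: plate 43 mm wide, 5 mm thick, top at z = 59 mm; it lies at rail y = -0.0592 m minus the end_stop value
- stop_grip (a point): top centre of the end stop's black upright grip bar, 65 mm above the table: bar 12 mm thick along rail y, 30 mm wide along rail x, standing on a foot whose top is at z = 13 mm, its middle 46 mm behind the face; 35 mm free between the bar and the plate (on the bar's +y side), nothing tall behind it
- sauce_bottle: tall glass sauce bottle in the row, 41 mm diameter, 154 mm high with a narrow neck and screw cap, about 0.28 kg; origin at the centre of its underside, z up
- shaker_a: in the row: shaker, glass body with a domed steel cap, 42 mm diameter, 84 mm high (42 mm straight up to 60 mm, then 39 mm), about 0.15 kg; origin at the centre of its underside, z up
- shaker_b: in the row: shaker, glass body with a domed steel cap, 42 mm diameter, 84 mm high (42 mm straight up to 60 mm, then 39 mm), about 0.15 kg; origin at the centre of its underside, z up
- shaker_c: in the row, always the last one, against the end stop: shaker, glass body with a domed steel cap, 42 mm diameter, 84 mm high (42 mm straight up to 60 mm, then 39 mm), about 0.15 kg; origin at the centre of its underside, z up
- spare_shaker: the one to add; stands alone on the table, left of the rail: shaker, glass body with a domed steel cap, 42 mm diameter, 84 mm high (42 mm straight up to 60 mm, then 39 mm), about 0.15 kg; origin at the centre of its underside, z up
- tumbler: bystander: clear tumbler 66 mm wide, 99 mm high, on the right; leave it
- ramekin: bystander: ramekin 65 mm wide, 37 mm high, at the back left; leave it
- timer: bystander: kitchen timer 22x64x62 mm on its edge, on the right; leave it

How it is judged (in metres and radians):
On the way, in this order (a step that is already met when the one before it is completed fails the run):
1. the gap is opened: the end stop and the shakers before it are slid back far enough for one more shaker (value of joint end_stop above 0.035 m), for 0.2 s.
2. the spare shaker stands upright in the rail next to the tall bottle, on the end stop's side (x of spare_shaker in the frame of rail between -0.008 and 0.008 m and height (world z) of spare_shaker below 0.01 m and angle between spare_shaker's own z axis and vertical below 0.1 rad and ((y of sauce_bottle in the frame of rail between 0.0793 and 0.0993 m and y of spare_shaker in the frame of rail between 0.0376 and 0.0576 m) or (y of sauce_bottle in the frame of rail between 0.0376 and 0.0576 m and y of spare_shaker in the frame of rail between -0.0041 and 0.0159 m) or (y of sauce_bottle in the frame of rail between -0.0041 and 0.0159 m and y of spare_shaker in the frame of rail between -0.0458 and -0.0258 m))), for 0.2 s.
3. the closed-up row is pressed together: the end stop bears on its last shaker with at least 8 N (all of step 2 and contact force between end_stop and shaker_c above 8 N and value of joint end_stop below 0.041 m), for 0.2 s.
At the end, for the whole second after the job is handed in: All five containers upright (0.1 rad) on the rail floor within 8 mm of its middle line, the spare next to the bottle on the stop's side (each within 10 mm of its place in the snug row), end stop between 0.036 and 0.0410 (under about 1.5 mm of play), all released and at rest (all of step 2 and x of sauce_bottle in the frame of rail between -0.008 and 0.008 m and height (world z) of each of sauce_bottle, shaker_a, shaker_b, shaker_c below 0.01 m and angle between each of sauce_bottle, shaker_a, shaker_b, shaker_c's own z axis and vertical below 0.1 rad and x of shaker_a in the frame of rail between -0.008 and 0.008 m and x of shaker_b in the frame of rail between -0.008 and 0.008 m and x of shaker_c in the frame of rail between -0.008 and 0.008 m and value of joint end_stop between 0.036 and 0.041 m and linear speed of each of sauce_bottle, shaker_a, shaker_b, shaker_c, spare_shaker below 0.01 m/s); the robot touches nothing.
It fails at once if the end stop and the row squeeze each other with more than 20 N (contact force between end_stop and sauce_bottle above 20 N or contact force between end_stop and shaker_a above 20 N or contact force between end_stop and shaker_b above 20 N or contact force between end_stop and shaker_c above 20 N or contact force between end_stop and spare_shaker above 20 N).
It fails at once if the spare shaker is pressed on the rail or another container with more than 25 N (contact force between spare_shaker and sauce_bottle above 25 N or contact force between spare_shaker and shaker_a above 25 N or contact force between spare_shaker and shaker_b above 25 N or contact force between spare_shaker and shaker_c above 25 N or contact force between spare_shaker and rail above 25 N).
It fails at once if a bottle or shaker of the row is tipped over (leans more than 0.5 rad) (angle between any of sauce_bottle, shaker_a, shaker_b, shaker_c's own z axis and vertical above 0.5 rad).
It fails at once if the tumbler, ramekin or timer is moved by more than 30 mm (distance of any of tumbler, ramekin, timer from where it was at the start of the episode above 0.03 m).
It also fails if it takes over 72 s, if anything falls off the work surface, if the arm or the gripper's body presses on something with over 40 N, if the wrist force passes 120 N, or if a joint passes its speed limit or range.

## Working session

There is one attempt and no reset: what is moved stays moved. The work goes in short steps, Python scripts to look and compute and a shell command to move; the robot and the scene stay as the last step left them, time stands still between calls to the robot, and variables do not carry over. Pictures are saved under pics/ and viewed, at most 10 in all, crops included, and the job is handed in when it is done.

```bash
ls; mkdir -p pics; python3 - <<'E'
from plant import readout, vision
import cv2,numpy as np,pickle
print(readout.get_state())
ims=[]
for n in("scene","top"):
    c=vision.capture(n); pickle.dump(c,open(n+'.pkl','wb')); ims.append(c['frame'][:,:,::-1])
    print(n,c['camera_matrix'],c['R'],c['t'],(c['range_z']>0).mean())
for n,i in zip(("scene","top"),ims): cv2.imwrite(f'pics/{n}0.png',cv2.resize(i,(800,600)))
E
```

```text
pics
{'time_s': 0.0, 'joint_positions': array([ 1.07138638e+00,  1.24504224e-01,  1.65166244e+00, -3.17020352e-05,
        1.36747714e+00, -8.26075738e-02]), 'joint_velocities': array([ 0.00024793, -0.00084483,  0.00126422, -0.00128246,  0.00127321,
        0.00058429]), 'joint_torque': array([-3.77401215e-03, -4.17603171e+01, -3.59928524e+01,  7.71313068e-02,
        4.92016529e-02, -1.81600794e-04]), 'ee_pos': array([262.8651488 , 593.7484172 , 198.19447586]), 'orientation': array([-0.64985697, -3.07307177,  0.00309991]), 'wrist_force': array([ 0.0670618 , -0.02787948,  0.27077359]), 'torque': array([-0.01701333, -0.01382191,  0.03884877]), 'gripper_force': 0.0, 'opening': 94.66543035708882}
scene [[442.93789502   0.         260.53179215]
 [  0.         442.93789502 189.28206362]
 [  0.           0.           1.        ]] [[-0.82624407 -0.56322831  0.00972699]
 [-0.43513963  0.62718451 -0.64598228]
 [ 0.35773489 -0.53797162 -0.76329043]] [ 444.58908288  268.01294865 1404.66464558] 0.9959462483723959
top [[415.70704409   0.         258.68951685]
 [  0.         415.70704409 192.88845954]
 [  0.           0.           1.        ]] [[ 0.03945313 -0.99921994  0.0017192 ]
 [-0.97409671 -0.03884445 -0.22277051]
 [ 0.22266352  0.00711433 -0.9748694 ]] [ -24.47436362  521.25620478 1087.54418911] 0.9957936604817709
```

View pics/top0.png

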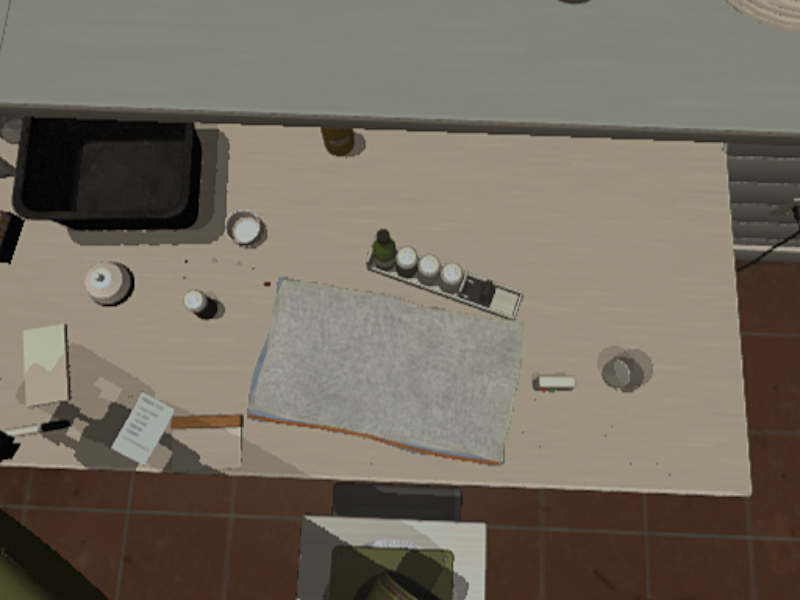

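View pics/scene0.png

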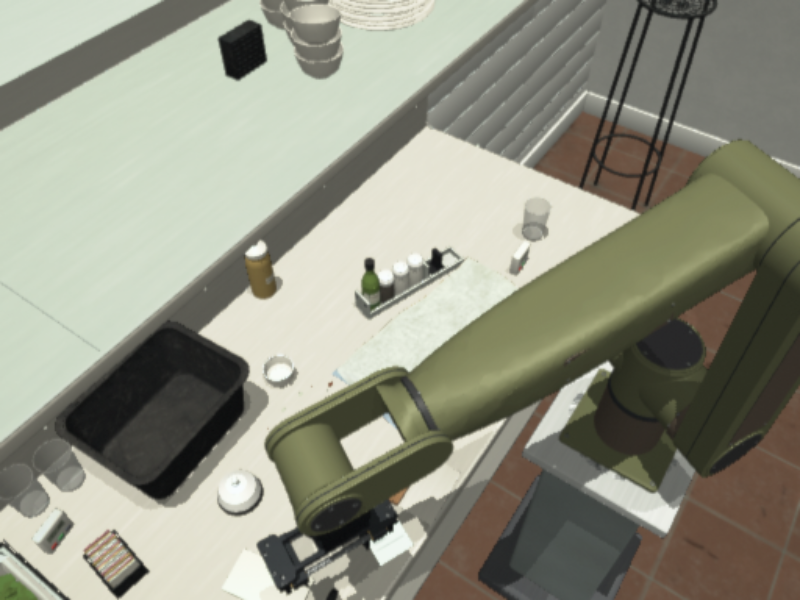

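The top view shows the bottle first in the row, at about (384,248) of the 800x600 picture. Three white-capped shakers follow at (407,262), (429,268) and (452,275), and the black grip is at (482,290). The spare stands at (197,302).

```bash
cat > h.py <<'E'
import numpy as np,cv2,pickle
def cloud(c):
    K=c['camera_matrix'];d=c['range_z'];v,u=np.mgrid[:d.shape[0],:d.shape[1]]
    P=np.stack([(u-K[0,2])/K[0,0]*d,(v-K[1,2])/K[1,1]*d,d],-1)
    if 'R' in c: return (P-c['t'])@c['R']   # R^T (P-t)
    return P
E
python3 - <<'E'
from h import *
c=pickle.load(open('top.pkl','rb'));W=cloud(c);s=.64
def blobs(u0,u1,v0,v1,z0,z1,name):
    m=np.zeros(W.shape[:2],np.uint8);S=W[v0:v1,u0:u1]
    m[v0:v1,u0:u1]=(S[...,2]>z0)&(S[...,2]<z1)
    n,l=cv2.connectedComponents(m,connectivity=4)
    for i in range(1,n):
        p=W[l==i]
        if len(p)>5: print(name,len(p),'med',np.median(p,0).round(1),'mid',((p.min(0)+p.max(0))/2).round(1),'ext',np.ptp(p,axis=0).round(1))
blobs(225,345,140,215,-20,5,'tbl')if 0 else None
print('table z',np.median(W[250:280,200:300,2]),W[150,330,2])
blobs(225,345,140,215,75,95,'shk')
blobs(225,345,140,215,120,170,'btl')
blobs(100,150,175,215,70,100,'spare')
blobs(100,150,175,215,30,60,'spare-body')
blobs(290,335,165,205,50,75,'grip')
m=(W[...,2]>14)&(W[...,2]<26);m[:140]=0;m[215:]=0;m[:,:225]=0;m[:,345:]=0
p=W[m][:,:2].astype(np.float32);r=cv2.minAreaRect(p);print('walls',len(p),r,cv2.boxPoints(r))
E
```

```text
table z 14.996344610294434 4.383687868855681
shk 183 med [596.   -1.   85.5] mid [598.5  11.9  84.8] ext [36.5 66.  19.5]
shk 154 med [583.4 -43.3  85.2] mid [585.1 -44.6  83.8] ext [36.5 36.1 17. ]
shk 152 med [571.5 -83.8  85.3] mid [571.8 -83.5  84.4] ext [36.7 35.9 18.2]
btl 86 med [607.1  35.6 156.6] mid [611.4  36.4 140.9] ext [22.2 18.5 40.2]
spare 164 med [505.1 358.8  80.8] mid [507.5 362.2  79.3] ext [37.6 38.5 17.1]
spare-body 51 med [497.8 348.3  41.9] mid [505.9 357.4  43.9] ext [34.6 27.2 27.5]
grip 28 med [ 566.2 -105.9   59.1] mid [ 566.  -107.3   60.6] ext [40.1 13.6  9.3]
grip 50 med [ 551.8 -147.    64.3] mid [ 552.4 -147.3   60.8] ext [29.4 16.8 16.2]
walls 1934 ((554.7147827148438, -62.08387756347656), (165.36038208007812, 312.84002685546875), 2.2937324047088623) [[ 465.8405    90.90175]
 [ 478.36115 -221.68764]
 [ 643.58905 -215.0695 ]
 [ 631.0684    97.51988]]
```

```bash

python3 -m pendant '[[0,0,-0.917,0.555,-1,0.3,1],[0,0,-0.917,0.555,-1,0.3,1],[0,0,-0.917,0.555,-1,0,1],[0,0,-0.917,0.555,-1,0,1],[0,0,-0.917,0.555,-1,0,1]]'
python3 -m pendant '[[0,0,-0.917,0.555,-1,0,1],[0,0,-0.917,0.555,-1,0,1],[0,0,-0.917,0.555,-1,0,1],[0,0,-0.917,0.555,-1,0,1],[0,0,-0.917,0.555,-1,0,1]]' >/dev/null
python3 -m pendant '[[0,0,-0.917,0.555,-1,0,1],[0,0,-0.917,0.555,-1,0,1],[0,0,-0.917,0.555,-1,0,1],[0,0,-0.917,0.555,-1,0,1],[0,0,-0.917,0.555,-1,0,1]]' >/dev/null
python3 -m pendant '[[0,0,0,0.555,-1,0,1],[0,0,0,0.555,-1,0,1],[0,0,0,0.555,-1,0,1],[0,0,0,0.555,-1,0,1],[0,0,0,0,0,0,1]]'
python3 - <<'E'
from h import *
from plant import readout,vision
from scipy.spatial.transform import Rotation as Ro
s=readout.get_state();c=vision.capture('wrist')
print(c['tool_from_camera'].round(3),c['camera_matrix'].round(1))
R=Ro.from_rotvec(s['orientation']).as_matrix();print(s['ee_pos'],R.round(3))
P=cloud(c);T=c['tool_from_camera'];W=(P@T[:3,:3].T+T[:3,3])@R.T+s['ee_pos']
np.save('w.npy',W)
cv2.imwrite('pics/w1.png',c['frame'][:,:,::-1])
for z0,z1 in((74,95),(56,72)):
    m=((W[...,2]>z0)&(W[...,2]<z1)&(c['range_z']>0)).astype(np.uint8)
    n,l=cv2.connectedComponents(m,connectivity=4)
    for i in range(1,n):
        p=W[l==i]
        if len(p)>60: print(z0,len(p),np.median(p,0).round(1),((p.min(0)+p.max(0))/2).round(1),np.ptp(p,axis=0).round(1))
E
```

```text
time_s: 0.52
ee_pos: [346.7, 442.8, 217.1]
orientation: [-1.368, -2.828, 0.001]
wrist_force: [1.2, 0.3, -0.8]
opening: 95.3
gripper_force: 0.0
time_s: 1.77
ee_pos: [581.1, 19.6, 216.7]
orientation: [2.519, 1.874, -0.002]
wrist_force: [-0.7, -0.6, -0.1]
opening: 94.8
gripper_force: 0.0
[[-1.00000e-03 -9.70000e-01 -2.43000e-01  6.61500e+01]
 [ 1.00000e+00 -1.00000e-03  0.00000e+00 -2.50000e-02]
 [-0.00000e+00 -2.43000e-01  9.70000e-01 -1.83635e+02]
 [ 0.00000e+00  0.00000e+00  0.00000e+00  1.00000e+00]] [[337.9   0.  256.5]
 [  0.  337.9 195. ]
 [  0.    0.    1. ]]
[581.09772275  19.64991781 216.68716693] [[ 0.287  0.958 -0.   ]
 [ 0.958 -0.287 -0.002]
 [-0.002  0.    -1.   ]]
74 213 [605.9  51.   90. ] [609.9  40.9  84.7] [40.4 29.4 20.4]
74 1119 [596.7  -3.3  83.3] [597.6  -5.2  81.1] [38.8 38.7 14.2]
74 1084 [584.9 -41.5  83. ] [584.3 -44.3  81. ] [39.  37.5 14. ]
74 74 [576.6 -67.8  76.2] [576.4 -69.7  76.9] [21.9  8.6  5.5]
56 129 [834.6 110.8  61.8] [837.1 112.   63.5] [21.   9.4 14.9]
56 87 [586.5 -28.   66.7] [586.6 -32.   63.9] [31.8 12.7 15.8]
56 100 [572.1 -67.9  66.9] [573.2 -72.7  64. ] [32.3 14.4 16. ]
56 235 [ 551.5 -146.1   62.1] [ 551.2 -147.3   60.5] [29.  15.2  8.7]
```

View pics/w1.png

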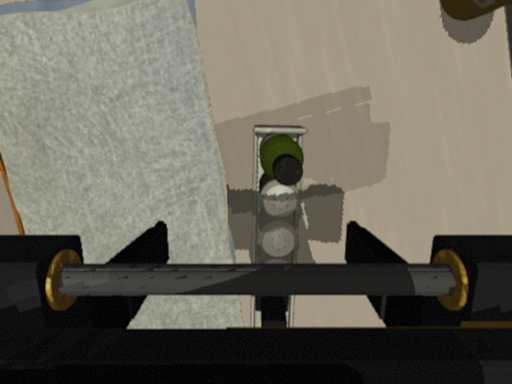

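The wrist view is aligned with the rail. The bottle cap is at (287,168), shaker a at (281,200), and shaker b at (277,240). I'll tilt the hand 15° away from the bottle cap and go down onto shaker a.

```bash

python3 -m pendant '[[0.8,-0.239,0,0.18,-0.26,0,1],[0.8,-0.239,0,0.18,-0.26,0,1],[0.8,-0.239,0,0.18,-0.26,0,1],[0,0,0,0,0,-0.8,1],[0,0,0,0,0,-0.8,1]]'
python3 -m pendant '[[0,0,0,0,0,-0.8,1],[0,0,0,0,0,-0.8,1],[0,0,0,0,0,-0.8,1],[0,0,0,0,0,-0.8,1],[0,0,0,0,0,0,1]]'
python3 -m pendant '[[0,0,0,0,0,-0.4,1],[0,0,0,0,0,-0.4,1],[0,0,0,0,0,0,1]]'
```

```text
time_s: 2.23
ee_pos: [596.4, 0.2, 170.4]
orientation: [-2.38, -1.778, -0.319]
wrist_force: [-0.2, 0.3, 0.1]
opening: 95.2
gripper_force: 0.0
time_s: 2.65
ee_pos: [590.9, 3.0, 67.3]
orientation: [-2.372, -1.774, -0.303]
wrist_force: [-2.1, -0.7, -2.7]
opening: 95.4
gripper_force: 0.0
time_s: 2.9
ee_pos: [594.7, 1.5, 47.9]
orientation: [-2.376, -1.778, -0.312]
wrist_force: [-0.1, -0.2, -0.9]
opening: 95.0
gripper_force: 0.0
```

```bash

python3 -m pendant '[[0,0,0,0.08,-0.18,0,1],[0,0,0,0,0,0,1]]'
python3 -c "
from scipy.spatial.transform import Rotation as R;print(R.from_rotvec([-2.376,-1.778,-.312]).as_matrix().round(3))"
```

```text
time_s: 3.07
ee_pos: [599.4, -5.3, 50.7]
orientation: [-2.379, -1.779, -0.317]
wrist_force: [1.0, -0.4, -0.6]
opening: 95.4
gripper_force: 0.0
[[ 0.273  0.959  0.072]
 [ 0.927 -0.282  0.249]
 [ 0.259 -0.001 -0.966]]
```

```bash

python3 -m pendant '[[0,0,0,0,0,0,1],[0,0,0,0,0,0,0.1]]' 8
python3 -m pendant '[[0,0,0,0,0,0,0.1],[0,0,0,0,0,0,0.1],[0,0,0,0,0,0,0.1],[0,0,0,0,0,0,0.1]]'
```

```text
time_s: 3.23
ee_pos: [598.9, -4.8, 50.6]
orientation: [-2.379, -1.779, -0.317]
wrist_force: [-0.4, 0.0, -0.2]
opening: 92.2
gripper_force: 0.0
time_s: 3.57
ee_pos: [598.1, -4.4, 49.5]
orientation: [-2.378, -1.778, -0.315]
wrist_force: [0.4, -0.4, -0.6]
opening: 67.1
gripper_force: 0.0
```

```bash

python3 -m pendant '[[0,0,0,-0.03,0.01,0,-0.3],[0,0,0,0,0,0,-0.3],[0,0,0,0,0,0,-0.3],[0,0,0,0,0,0,-0.3],[0,0,0,0,0,0,-0.3]]' 8
python3 -m pendant '[[0,0,0,0,0,0,-0.3],[0,0,0,0,0,0,-0.3],[0,0,0,0,0,0,-0.3]]'
```

```text
time_s: 3.98
ee_pos: [597.4, -4.2, 49.5]
orientation: [-2.378, -1.778, -0.315]
wrist_force: [0.5, 0.5, -0.1]
opening: 38.4
gripper_force: 8.4
time_s: 4.23
ee_pos: [597.3, -4.2, 49.5]
orientation: [-2.378, -1.778, -0.315]
wrist_force: [0.5, 0.1, 0.0]
opening: 38.2
gripper_force: 8.3
```

```bash
python3 - <<'E'
from plant import vision
import cv2,numpy as np
a=vision.capture('wrist')['frame'][:,:,::-1];b=vision.capture('scene')['frame'][:,:,::-1]
cv2.imwrite('pics/g1.png',np.hstack([cv2.resize(a[100:340,130:390],(400,370)),cv2.resize(b[120:260,200:350],(396,370))]))
E
```

```text
(no output)
```

View pics/g1.png

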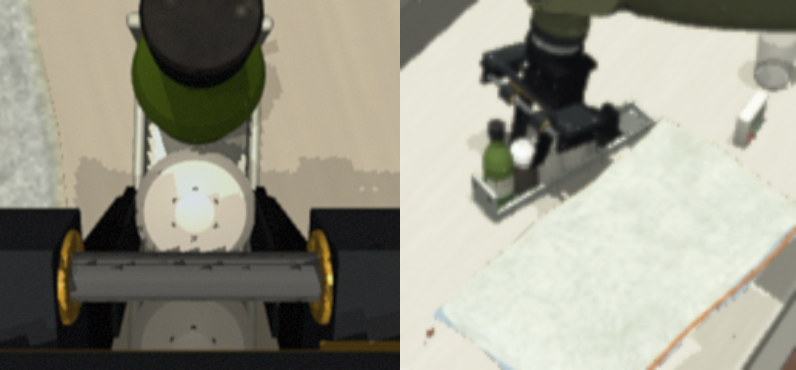

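```bash
cat >> h.py <<'E'
def look(z0,z1,minn=60,save=None,cam='wrist'):
    from plant import readout,vision
    from scipy.spatial.transform import Rotation as Ro
    s=readout.get_state();c=vision.capture(cam);W=cloud(c)
    if cam=='wrist':
        R=Ro.from_rotvec(s['orientation']).as_matrix();T=c['tool_from_camera']
        W=(W@T[:3,:3].T+T[:3,3])@R.T+s['ee_pos']
    print('tcp',s['ee_pos'].round(1))
    m=((W[...,2]>z0)&(W[...,2]<z1)&(c['range_z']>0)).astype(np.uint8)
    n,l=cv2.connectedComponents(m,connectivity=4)
    for i in range(1,n):
        p=W[l==i]
        if len(p)>minn and abs(np.median(p[:,1]))<500:
            # circle centre from top face points
            q=p[p[:,2]>np.percentile(p[:,2],97)-2]
            v,u=np.nonzero(l==i)
            print(z0,len(p),'px',int(u.mean()),int(v.mean()),'med',np.median(p,0).round(1),'mid',((p.min(0)+p.max(0))/2).round(1),'ext',np.ptp(p,axis=0).round(1),'top',q.mean(0).round(1),len(q))
    return W,c
E
python3 - <<'E'
from h import *
look(70,98);look(70,98,30,cam='top')
E
```

```text
tcp [597.4  -4.2  49.6]
70 749 px 257 172 med [603.7  20.   92.5] mid [610.   31.   84.1] ext [40.7 33.1 27.9] top [605.8  23.4  96.9] 149
70 5397 px 256 233 med [597.9  -3.9  83.8] mid [596.5  -5.2  84.1] ext [53.4 39.  27.9] top [595.9  -7.4  95.3] 247
70 2303 px 254 310 med [586.5 -38.8  83.5] mid [584.3 -41.5  78.9] ext [39.2 24.1 17.7] top [585.7 -40.6  85.5] 699
tcp [597.4  -4.2  49.6]
70 292 px 93 130 med [650.  432.1  80.9] mid [734.4 508.2  84. ] ext [193.5 243.1  27.9] top [656.4 428.6  95.7] 13
70 84 px 214 85 med [825.4 133.7  84. ] mid [832.2 137.1  84. ] ext [23.2 55.1 27.2] top [825.6 131.8  95.1] 11
70 73 px 247 162 med [597.5  28.3  85. ] mid [603.5  27.9  83.6] ext [24.2 52.1 27.3] top [600.3  32.   96.4] 9
70 162 px 124 191 med [505.  359.8  80.7] mid [507.5 362.3  80.4] ext [37.2 37.1 19.7] top [506.7 361.   86.1] 17
70 134 px 411 232 med [ 427.2 -413.7   86.3] mid [ 418.9 -396.8   84.2] ext [62.2 49.5 27.3] top [ 424.5 -407.6   96.4] 21
70 60 px 394 238 med [ 405.8 -361.7   85.3] mid [ 411.6 -373.5   84.2] ext [52.8 32.4 27. ] top [ 407.3 -362.5   96.2] 10
```

The image and depth both put shaker a's cap at (597.9,-3.9), which is on the TCP, so the grasp is centred. Next I slide the shakers back.

```bash

python3 -m pendant '[[0,0,0,-0.0475,-0.16,0,-0.3],[0,0,0,-0.0475,-0.16,0,-0.3],[0,0,0,-0.0475,-0.16,0,-0.3],[0,0,0,0,0,0,-0.3]]' 8
python3 -m pendant '[[0,0,0,-0.0475,-0.16,0,-0.3],[0,0,0,-0.0475,-0.16,0,-0.3],[0,0,0,0,0,0,-0.3],[0,0,0,0,0,0,-0.3]]'
```

```text
time_s: 4.77
ee_pos: [593.7, -18.2, 50.9]
orientation: [-2.377, -1.777, -0.319]
wrist_force: [0.6, 4.2, 6.1]
opening: 38.4
gripper_force: 8.0
time_s: 5.1
ee_pos: [590.8, -28.1, 50.4]
orientation: [-2.378, -1.778, -0.317]
wrist_force: [0.6, 2.2, 5.9]
opening: 38.4
gripper_force: 8.0
```

```bash

python3 -m pendant '[[0,0,0,-0.0475,-0.16,0,-0.3],[0,0,0,-0.0475,-0.16,0,-0.3],[0,0,0,-0.019,-0.064,0,-0.3],[0,0,0,0,0,0,-0.3],[0,0,0,0,0,0,-0.3]]'
python3 - <<'E'
from h import *
W,c=look(70,98)
look(50,72,15,cam='top')
cv2.imwrite('pics/g2.png',c['frame'][:,:,::-1])
E
```

```text
time_s: 5.52
ee_pos: [587.2, -39.3, 49.9]
orientation: [-2.378, -1.778, -0.316]
wrist_force: [2.4, 4.0, 4.1]
opening: 38.1
gripper_force: 8.0
tcp [587.2 -39.3  49.9]
70 1727 px 257 100 med [603.7  18.3  90.1] mid [609.6  29.2  84. ] ext [40.2 30.3 27.9] top [605.5  22.5  96.7] 277
70 5787 px 256 228 med [588.3 -36.8  85.9] mid [586.3 -38.4  84. ] ext [53.3 42.7 27.9] top [585.7 -42.5  95.1] 251
70 2343 px 251 309 med [574.9 -72.8  85. ] mid [574.4 -73.2  86.1] ext [39.3 29.  23.4] top [574.8 -72.5  86.3] 1049
tcp [587.2 -39.3  49.9]
50 69 px 216 88 med [824.8 129.8  62.1] mid [832.3 134.3  61.1] ext [27.5 49.1 21.7] top [826.4 128.3  71. ] 12
50 274 px 96 131 med [651.9 432.6  61.5] mid [734.6 507.8  61. ] ext [188.1 238.2  21.7] top [678.2 464.5  70. ] 38
50 24 px 235 162 med [606.1  63.3  58.2] mid [608.6  63.1  57.2] ext [30.3 10.2 10.3] top [599.9  65.6  61.3] 6
50 28 px 246 166 med [594.1  33.   62. ] mid [597.7  34.9  61.6] ext [12.8 33.7 17.3] top [595.6  30.7  69. ] 6
50 39 px 262 169 med [586.4 -13.   59. ] mid [590.5 -13.3  60.8] ext [34.  17.5 20.8] top [588.3 -15.8  69.9] 4
50 28 px 129 196 med [496.9 347.8  64.1] mid [502.7 354.3  61. ] ext [29.1 23.6 20.4] top [500.2 347.2  70.3] 3
50 89 px 408 233 med [ 425.6 -413.8   60.6] mid [ 418.7 -400.7   61. ] ext [56.  39.3 21.7] top [ 426.3 -412.3   70.5] 13
50 40 px 392 239 med [ 404.7 -363.9   62.6] mid [ 409.8 -371.4   61.4] ext [45.5 25.6 20.6] top [ 399.7 -369.8   70.8] 4
50 188 px 355 243 med [ 392.4 -268.2   61.5] mid [ 393.  -268.6   58.7] ext [20.9 61.6 16.4] top [ 392.9 -270.9   64.8] 42
```

View pics/g2.png

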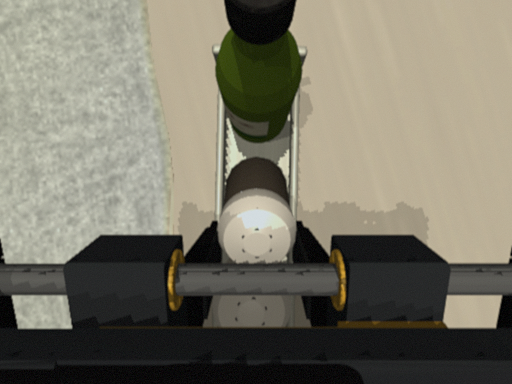

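The gap is opening: the bottle is at (258,80), shaker a's cap at (256,228), and bare floor shows between them. I'll take the last few mm gently.

```bash

python3 -m pendant '[[0,0,0,-0.019,-0.064,0,-0.3],[0,0,0,-0.019,-0.064,0,-0.3],[0,0,0,0,0,0,-0.3],[0,0,0,0,0,0,-0.3]]'
python3 -m pendant '[[0,0,0,-0.0095,-0.032,0,-0.3],[0,0,0,0,0,0,-0.3],[0,0,0,0,0,0,-0.3]]'
```

```text
time_s: 5.95
ee_pos: [585.7, -43.2, 49.6]
orientation: [-2.377, -1.778, -0.315]
wrist_force: [2.3, 4.9, 3.3]
opening: 38.2
gripper_force: 8.1
time_s: 6.2
ee_pos: [585.4, -44.0, 49.6]
orientation: [-2.377, -1.778, -0.315]
wrist_force: [2.3, 5.5, 4.1]
opening: 38.1
gripper_force: 8.1
```

```bash

python3 -m pendant '[[0,0,0,-0.0095,-0.032,0,-0.3],[0,0,0,0,0,0,-0.3],[0,0,0,0,0,0,-0.3]]'
python3 -m pendant '[[0,0,0,-0.0095,-0.032,0,-0.3],[0,0,0,0,0,0,-0.3],[0,0,0,0,0,0,-0.3]]'
```

```text
time_s: 6.45
ee_pos: [585.1, -44.9, 49.5]
orientation: [-2.377, -1.778, -0.315]
wrist_force: [2.4, 4.8, 4.9]
opening: 38.4
gripper_force: 8.1
time_s: 6.7
ee_pos: [584.7, -45.8, 49.5]
orientation: [-2.377, -1.778, -0.315]
wrist_force: [2.0, 4.9, 3.9]
opening: 38.3
gripper_force: 8.1
```

```bash

python3 -m pendant '[[0,0,0,0,0,0,1],[0,0,0,0,0,0,1],[0,0,0,0,0,0,1],[0,0,0,0,0,0,1],[0,0,0,0,0,0,1]]'
python3 -m pendant '[[0,0,0,0,0,0.6,1],[0,0,0,0,0,1,1],[0,0,0,0,0,1,1],[0,0,0,0,0,1,1],[0,0,0,0,0,1,1]]'
python3 -m pendant '[[0,0,0,-0.14,-0.5,0,1],[0,0,0,-0.14,-0.5,0,1],[0,0,0,-0.14,-0.5,0.3,1],[0,0,0,0,0,0,1],[0,0,0,0,0,0,1]]'
python3 - <<'E'
from h import *
W,c=look(74,98);look(50,72)
cv2.imwrite('pics/g3.png',c['frame'][:,:,::-1])
E
```

```text
time_s: 7.12
ee_pos: [584.2, -46.7, 48.9]
orientation: [-2.378, -1.778, -0.313]
wrist_force: [-1.1, 0.0, 0.4]
opening: 66.3
gripper_force: 0.0
time_s: 7.53
ee_pos: [584.2, -46.6, 188.5]
orientation: [-2.378, -1.778, -0.313]
wrist_force: [-0.1, -0.9, 0.2]
opening: 94.1
gripper_force: 0.0
time_s: 7.95
ee_pos: [572.2, -92.1, 196.8]
orientation: [-2.379, -1.777, -0.315]
wrist_force: [-1.2, 0.3, 0.3]
opening: 95.2
gripper_force: 0.0
tcp [572.2 -92.1 196.8]
74 517 px 256 87 med [604.1  18.9  89.8] mid [610.   30.   86.1] ext [40.6 31.9 23.8] top [606.3  22.1  96.9] 73
74 1364 px 254 132 med [593.1 -17.2  83.3] mid [593.6 -15.3  80.8] ext [39.3 39.4 13.6] top [593.5 -15.5  85.6] 369
74 1377 px 252 202 med [573.2 -77.5  83.3] mid [573.2 -77.4  81. ] ext [38.9 39.  13.9] top [573.4 -77.8  85.6] 386
74 1243 px 250 246 med [ 560.3 -115.2   83.4] mid [ 559.  -116.3   81. ] ext [39.1 35.9 14. ] top [ 559.  -117.7   85.7] 360
tcp [572.  -91.4 196.2]
50 244 px 256 99 med [603.5  17.1  61.9] mid [608.2  24.9  60.9] ext [37.4 21.2 21.8] top [604.8  18.4  70.5] 34
50 473 px 251 314 med [ 541.  -180.6   62.6] mid [ 540.7 -182.    58. ] ext [29.5 18.4 15.7] top [ 540.7 -182.4   63.3] 256
```

View pics/g3.png

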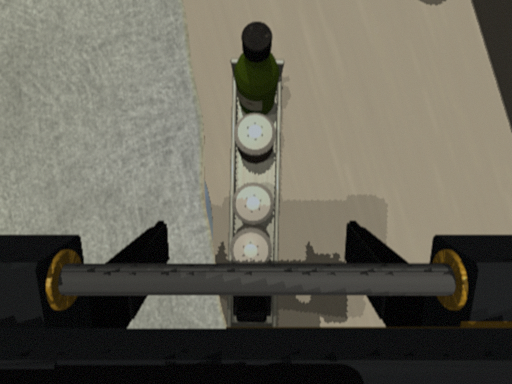

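Shaker a had leaned in the grasp, with its base lagging. On release it stood up again at (593,-15.5). The bar moved from (552,-147) to (541,-182), about 36 mm. I'll regrip a lower and firmer, lift it slightly, and push again.

```bash

python3 -m pendant '[[0,0,0,0.233,0.85,0,1],[0,0,0,0.233,0.85,0,1],[0,0,0,0.233,0.85,0,1],[0,0,0,0,0,-0.8,1],[0,0,0,0,0,-1,0.6]]'
python3 -m pendant '[[0,0,0,0,0,-1,0.6],[0,0,0,0,0,-1,0.4],[0,0,0,0,0,-0.7,0.4],[0,0,0,0,0,-0.4,0.4],[0,0,0,0,0,0,0.4]]'
python3 -m pendant '[[0,0,0,0,0,0,0.4],[0,0,0,0,0,0,0.4]]'
```

```text
time_s: 8.47
ee_pos: [595.3, -13.0, 144.8]
orientation: [-2.377, -1.786, -0.321]
wrist_force: [0.9, -0.4, 0.1]
opening: 92.0
gripper_force: 0.0
time_s: 8.88
ee_pos: [590.2, -13.6, 45.4]
orientation: [-2.374, -1.775, -0.307]
wrist_force: [-0.5, -0.0, -0.9]
opening: 67.4
gripper_force: 0.0
time_s: 9.05
ee_pos: [594.4, -15.0, 51.2]
orientation: [-2.378, -1.78, -0.318]
wrist_force: [-0.2, -1.0, 0.2]
opening: 66.6
gripper_force: 0.0
```

```bash

python3 -m pendant '[[0,0,0,0,0,-0.12,0.1],[0,0,0,0,0,0,-0.3],[0,0,0,0,0,0,-0.3],[0,0,0,0,0,0,-0.3],[0,0,0,0,0,0,-0.3]]' 25
python3 -m pendant '[[0,0,0,0,0,0,-0.3],[0,0,0,0,0,0,-0.3],[0,0,0,0,0,0.04,-0.3],[0,0,0,0,0,0.03,-0.3],[0,0,0,0,0,0,-0.3]]'
python3 - <<'E'
from h import *
look(74,98)
E
```

```text
time_s: 9.47
ee_pos: [593.5, -15.1, 46.4]
orientation: [-2.378, -1.779, -0.316]
wrist_force: [-0.3, -1.6, 0.1]
opening: 39.9
gripper_force: 25.0
time_s: 9.88
ee_pos: [592.7, -14.8, 47.7]
orientation: [-2.377, -1.778, -0.314]
wrist_force: [-0.7, -0.0, -0.8]
opening: 39.6
gripper_force: 25.0
tcp [592.7 -14.8  47.7]
74 1025 px 259 150 med [603.2  19.2  91.9] mid [609.9  30.1  86.1] ext [40.7 31.7 23.8] top [605.9  23.   96.9] 204
74 5575 px 256 232 med [593.6 -13.8  84.8] mid [591.6 -14.9  86. ] ext [55.1 38.4 23.9] top [591.3 -18.6  95.3] 266
```

```bash

python3 -m pendant '[[0,0,0,-0.0475,-0.16,0,-0.3],[0,0,0,-0.0475,-0.16,0,-0.3],[0,0,0,-0.0475,-0.16,0,-0.3],[0,0,0,-0.0475,-0.16,0,-0.3],[0,0,0,0,0,0,-0.3]]'
python3 -m pendant '[[0,0,0,-0.038,-0.128,0,-0.3],[0,0,0,-0.019,-0.064,0,-0.3],[0,0,0,0,0,0,-0.3],[0,0,0,0,0,0,-0.3]]'
python3 - <<'E'
from h import *
look(74,98)
E
```

```text
time_s: 10.35
ee_pos: [587.1, -35.2, 47.9]
orientation: [-2.379, -1.777, -0.314]
wrist_force: [-0.4, 0.3, -1.2]
opening: 39.6
gripper_force: 25.0
time_s: 10.68
ee_pos: [585.8, -39.6, 48.1]
orientation: [-2.377, -1.778, -0.315]
wrist_force: [0.7, 1.9, 0.1]
opening: 39.8
gripper_force: 25.0
tcp [585.8 -39.6  48.1]
74 1676 px 260 96 med [603.8  18.4  90.6] mid [609.5  29.   86. ] ext [40.  29.9 24. ] top [606.9  21.8  96.8] 268
74 5564 px 256 232 med [586.7 -38.6  85.4] mid [584.9 -39.6  86.1] ext [55.  38.4 23.8] top [584.7 -43.2  95.5] 248
74 2346 px 253 310 med [574.5 -73.4  83.7] mid [572.7 -75.7  81. ] ext [38.8 23.6 13.8] top [573.9 -74.9  85.6] 785
```

```bash

python3 -m pendant '[[0,0,0,-0.019,-0.064,0,-0.3],[0,0,0,0,0,0,-0.3],[0,0,0,0,0,0,-0.3]]'
python3 -m pendant '[[0,0,0,-0.019,-0.064,0,-0.3],[0,0,0,0,0,0,-0.3],[0,0,0,0,0,0,-0.3]]'
python3 -m pendant '[[0,0,0,-0.0095,-0.032,0,-0.3],[0,0,0,0,0,0,-0.3],[0,0,0,0,0,0,-0.3]]'
python3 - <<'E'
from h import *
look(74,98)
E
```

```text
time_s: 10.98
ee_pos: [585.2, -41.4, 48.1]
orientation: [-2.377, -1.778, -0.315]
wrist_force: [2.4, 4.6, -0.9]
opening: 40.0
gripper_force: 25.0
time_s: 11.23
ee_pos: [584.6, -43.6, 48.1]
orientation: [-2.378, -1.778, -0.315]
wrist_force: [1.5, 3.8, 0.2]
opening: 40.2
gripper_force: 25.0
time_s: 11.48
ee_pos: [584.3, -44.7, 48.0]
orientation: [-2.378, -1.778, -0.315]
wrist_force: [1.2, 4.6, 1.0]
opening: 39.6
gripper_force: 25.0
tcp [584.3 -44.7  48. ]
74 1816 px 260 85 med [603.8  18.3  90.6] mid [609.6  29.2  86. ] ext [40.1 30.3 24. ] top [606.1  22.   96.8] 290
74 5576 px 256 232 med [585.1 -43.6  85.3] mid [583.2 -44.7  86. ] ext [55.6 38.4 24. ] top [582.7 -48.3  95.3] 257
74 2341 px 253 310 med [572.9 -78.4  83.7] mid [571.  -81.1  81.2] ext [38.9 24.5 14.5] top [572.4 -80.   85.5] 813
```

```bash

python3 -m pendant '[[0,0,0,-0.005,-0.016,0,-0.3],[0,0,0,0,0,0,-0.3],[0,0,0,0,0,0,-0.3]]'
python3 -m pendant '[[0,0,0,-0.005,-0.016,0,-0.3],[0,0,0,0,0,0,-0.3],[0,0,0,0,0,0,-0.3]]'
```

```text
time_s: 11.78
ee_pos: [584.1, -45.1, 48.0]
orientation: [-2.378, -1.778, -0.315]
wrist_force: [2.1, 5.0, 1.1]
opening: 39.9
gripper_force: 25.0
time_s: 12.03
ee_pos: [584.0, -45.7, 48.0]
orientation: [-2.378, -1.778, -0.315]
wrist_force: [1.7, 4.6, 0.8]
opening: 40.0
gripper_force: 25.0
```

```bash

python3 -m pendant '[[0,0,0,-0.005,-0.016,0,-0.3],[0,0,0,0,0,0,-0.3],[0,0,0,0,0,0,-0.3]]'
python3 -m pendant '[[0,0,0,-0.005,-0.016,0,-0.3],[0,0,0,0,0,0,-0.3],[0,0,0,0,0,0,-0.3]]'
```

```text
time_s: 12.28
ee_pos: [583.8, -46.1, 48.0]
orientation: [-2.378, -1.778, -0.315]
wrist_force: [1.6, 4.7, 1.3]
opening: 40.2
gripper_force: 25.0
time_s: 12.53
ee_pos: [583.6, -46.6, 48.0]
orientation: [-2.378, -1.778, -0.315]
wrist_force: [1.3, 3.9, -0.3]
opening: 39.5
gripper_force: 25.0
```

```bash

python3 -m pendant '[[0,0,0,0,0,-0.05,-0.3],[0,0,0,0,0,0,1],[0,0,0,0,0,0,1],[0,0,0,0,0,0,1],[0,0,0,0,0,0,1]]' 10
python3 -m pendant '[[0,0,0,0,0,0.6,1],[0,0,0,0,0,1,1],[0,0,0,0,0,1,1],[0,0,0,0,0,1,1],[0,0,0,0,0,1,1]]' >/dev/null
python3 -m pendant '[[0,0,0,-0.14,-0.5,0,1],[0,0,0,-0.14,-0.5,0,1],[0,0,0,-0.14,-0.5,0.4,1],[0,0,0,0,0,0,1],[0,0,0,0,0,0,1]]'
python3 - <<'E'
from h import *
W,c=look(74,98);look(50,72)
E
```

```text
time_s: 12.95
ee_pos: [583.3, -47.2, 46.1]
orientation: [-2.378, -1.778, -0.313]
wrist_force: [-0.2, 0.1, -0.5]
opening: 62.4
gripper_force: 0.0
time_s: 13.78
ee_pos: [571.3, -92.4, 197.1]
orientation: [-2.38, -1.777, -0.316]
wrist_force: [-0.6, 0.8, 0.5]
opening: 95.1
gripper_force: 0.0
tcp [571.3 -92.4 197.1]
74 525 px 256 86 med [604.3  18.9  90.1] mid [609.9  29.7  86. ] ext [40.4 30.7 23.9] top [607.3  22.3  96.7] 85
74 1363 px 254 166 med [583.7 -46.8  83.4] mid [584.  -45.9  80.9] ext [38.9 39.1 13.9] top [584.1 -45.7  85.6] 377
74 1372 px 253 210 med [570.6 -85.5  83.2] mid [570.5 -85.7  80.7] ext [39.1 39.2 13.4] top [570.8 -85.6  85.6] 381
74 965 px 251 250 med [ 559.  -119.5   83.3] mid [ 556.6 -121.1   80.9] ext [38.8 30.4 13.6] top [ 557.4 -123.2   85.6] 286
tcp [571.  -91.7 196.3]
50 247 px 257 98 med [603.6  17.1  61.9] mid [608.3  24.5  61. ] ext [37.6 20.6 21.8] top [603.6  18.9  70.7] 31
50 355 px 252 319 med [ 538.5 -186.3   62.2] mid [ 538.1 -187.6   57.9] ext [29.9 14.8 15.4] top [ 538.1 -187.6   63.3] 168
```

The bar and the row now sit about 42.4 mm back, and shaker a is at (584,-45.9). That leaves about 2.3 mm of clearance for the spare. Next I fetch it.

```bash

for i in 1; do :; done
python3 -m pendant '[[0,0,0,-0.181,0.973,0,1],[0,0,0,-0.181,0.973,0,1],[0,0,0,-0.181,0.973,0,1],[0,0,0,-0.181,0.973,0,1],[0,0,0,-0.181,0.973,0,1]]' >/dev/null
python3 -m pendant '[[0,0,0,-0.181,0.973,0,1],[0,0,0,-0.181,0.973,0,1],[0,0,0,-0.181,0.973,0,1],[0,0,0,-0.181,0.973,0,1],[0,0,0,-0.181,0.973,0,1]]' >/dev/null
python3 -m pendant '[[0,0,0,-0.181,0.973,0,1],[0,0,0,-0.181,0.973,0,1],[0,0,0,-0.181,0.973,0,1],[0,0,0,-0.181,0.973,0,1],[0,0,0,0,0,0,1]]'
python3 -m pendant '[[0,0,0,0,0,0,1],[0,0,0,0,0,0,1]]'
python3 - <<'E'
from h import *
W,c=look(74,98)
E
```

```text
time_s: 15.13
ee_pos: [492.7, 321.5, 195.7]
orientation: [-2.371, -1.783, -0.313]
wrist_force: [-0.6, 0.4, 0.3]
opening: 95.3
gripper_force: 0.0
time_s: 15.3
ee_pos: [494.4, 317.1, 195.7]
orientation: [-2.377, -1.779, -0.312]
wrist_force: [-0.2, -0.3, -0.4]
opening: 95.2
gripper_force: 0.0
tcp [494.4 317.1 195.7]
74 1158 px 383 49 med [646.5 430.3  86.1] mid [660.2 436.6  86. ] ext [ 34.6 100.4  24. ] top [646.6 431.5  96.9] 123
74 1142 px 254 169 med [505.1 360.5  79.6] mid [505.2 361.   78.9] ext [35.9 35.5  9.8] top [505.  361.2  81.6] 366
```

```bash

python3 -m pendant '[[0,0,0,0.173,0.723,0,1],[0,0,0,0.173,0.723,-0.5,1],[0,0,0,0,0,-1,0.6],[0,0,0,0,0,-1,0.6],[0,0,0,0,0,-1,0.4]]' >/dev/null
python3 -m pendant '[[0,0,0,0,0,-0.7,0.4],[0,0,0,0,0,-0.4,0.4],[0,0,0,0,0,-0.39,0.4],[0,0,0,0,0,0,0.4],[0,0,0,0,0,0,0.4]]'
python3 -m pendant '[[0,0,0,0,0,0,0.4],[0,0,0,0,0,0,0.4]]'
```

```text
time_s: 16.18
ee_pos: [506.0, 360.2, 47.2]
orientation: [-2.378, -1.777, -0.315]
wrist_force: [1.0, 0.2, 0.0]
opening: 66.6
gripper_force: 0.0
time_s: 16.35
ee_pos: [506.8, 361.0, 48.9]
orientation: [-2.377, -1.779, -0.32]
wrist_force: [-0.6, -0.2, -0.2]
opening: 66.7
gripper_force: 0.0
```

```bash

python3 -m pendant '[[0,0,0,-0.04,0,-0.05,0.1],[0,0,0,0,0,0,-0.3],[0,0,0,0,0,0,-0.3],[0,0,0,0,0,0,-0.3],[0,0,0,0,0,0,-0.3]]' 20
python3 -m pendant '[[0,0,0,0,0,0,-0.3],[0,0,0,0,0,0,-0.3],[0,0,0,0,0,0,-0.3]]'
python3 - <<'E'
from h import *
W,c=look(74,98)
E
```

```text
time_s: 16.77
ee_pos: [504.2, 360.5, 45.4]
orientation: [-2.377, -1.778, -0.315]
wrist_force: [1.7, -1.5, 0.6]
opening: 38.5
gripper_force: 2.5
time_s: 17.02
ee_pos: [504.3, 360.5, 45.4]
orientation: [-2.378, -1.778, -0.315]
wrist_force: [-0.5, -0.6, 0.1]
opening: 38.1
gripper_force: 20.1
tcp [504.3 360.5  45.4]
74 805 px 502 20 med [647.2 425.7  78.7] mid [647.5 423.2  81.2] ext [ 5.1 31.1 14.5] top [646.3 428.7  85.5] 83
74 4062 px 256 230 med [505.1 362.2  79.8] mid [504.6 361.5  79. ] ext [36.1 35.2  9.9] top [504.6 361.3  81.6] 1368
74 512 px 208 242 med [483.3 364.6  87.4] mid [481.2 361.3  86. ] ext [10.3 17.1 24. ] top [481.4 362.3  96.6] 70
74 501 px 304 242 med [524.1 351.6  87.2] mid [524.3 349.1  86. ] ext [11.8 15.3 24. ] top [524.3 349.7  96.5] 67
```

```bash

python3 -m pendant '[[0,0,0,0,0,0.4,-0.3],[0,0,0,0,0,0.9,-0.3],[0,0,0,0,0,0.9,-0.3],[0,0,0,0,0,0.9,-0.3],[0,0,0,0,0,0.9,-0.3]]'
python3 -m pendant '[[0,0,0,0,0,0.9,-0.3],[0,0,0,0,0,0.9,-0.3],[0,0,0,0.119,-0.47,0.4,-0.3],[0,0,0,0.238,-0.94,0,-0.3],[0,0,0,0.238,-0.94,0,-0.3]]' >/dev/null
python3 -m pendant '[[0,0,0,0.238,-0.94,0,-0.3],[0,0,0,0.238,-0.94,0,-0.3],[0,0,0,0.238,-0.94,0,-0.3],[0,0,0,0.238,-0.94,0,-0.3],[0,0,0,0.238,-0.94,0,-0.3]]' >/dev/null
python3 -m pendant '[[0,0,0,0.238,-0.94,0,-0.3],[0,0,0,0.238,-0.94,0,-0.3],[0,0,0,0.238,-0.94,0,-0.3],[0,0,0,0.238,-0.94,0,-0.3],[0,0,0,0.238,-0.94,0,-0.3]]' >/dev/null
python3 -m pendant '[[0,0,0,0.119,-0.47,0,-0.3],[0,0,0,0,0,0,-0.3],[0,0,0,0,0,0,-0.3],[0,0,0,0,0,0,-0.3]]'
python3 - <<'E'
from h import *
W,c=look(74,98)
E
```

```text
time_s: 17.48
ee_pos: [503.7, 360.2, 166.7]
orientation: [-2.378, -1.778, -0.313]
wrist_force: [1.0, -0.3, -0.5]
opening: 37.9
gripper_force: 20.1
time_s: 19.07
ee_pos: [596.6, -5.2, 231.3]
orientation: [-2.376, -1.778, -0.314]
wrist_force: [0.6, 0.3, -1.3]
opening: 37.6
gripper_force: 20.3
tcp [596.6  -5.2 231.3]
74 893 px 438 28 med [824.  122.5  86.5] mid [837.5 133.3  86. ] ext [38.2 52.9 24. ] top [828.2 122.9  96.6] 117
74 1139 px 502 46 med [886.3  92.6  83.8] mid [886.4  79.   86. ] ext [ 3.8 89.1 24. ] top [886.3 105.7  96.3] 99
74 86 px 272 178 med [625.2  23.2  93.6] mid [619.6  31.3  92.4] ext [21.5 31.9 11.2] top [621.7  26.1  97.1] 15
74 83 px 242 180 med [593.   31.9  92.7] mid [594.9  35.5  92.2] ext [ 9.8 32.2 11.3] top [595.1  32.1  96.8] 20
74 684 px 254 304 med [569.1 -89.2  83.9] mid [570.4 -90.6  81.1] ext [38.7 27.7 13.6] top [570.4 -86.7  85.8] 237
74 116 px 251 323 med [ 561.6 -108.4   77.3] mid [ 560.5 -110.4   78. ] ext [26.   9.1  7.9] top [ 560.7 -109.3   80.6] 24
```

```bash

python3 -m pendant '[[0,0,0,0.013,-0.023,-0.4,-0.3],[0,0,0,0,0,-0.8,-0.3],[0,0,0,0,0,-0.8,-0.3],[0,0,0,0,0,-0.6,-0.3],[0,0,0,0,0,-0.2,-0.3]]'
python3 -m pendant '[[0,0,0,0,0,0,-0.3],[0,0,0,0,0,0,-0.3],[0,0,0,0,0,0,-0.3]]'
python3 - <<'E'
from h import *
W,c=look(165,190)
look(74,98)
cv2.imwrite('pics/p1.png',c['frame'][:,:,::-1])
E
```

```text
time_s: 19.53
ee_pos: [594.5, -5.3, 142.4]
orientation: [-2.373, -1.776, -0.307]
wrist_force: [-0.8, 0.8, -1.9]
opening: 37.8
gripper_force: 20.3
time_s: 19.78
ee_pos: [598.4, -6.7, 148.9]
orientation: [-2.378, -1.78, -0.317]
wrist_force: [-0.3, -0.1, -0.2]
opening: 38.0
gripper_force: 20.3
tcp [598.4  -6.7 148.9]
165 5304 px 256 230 med [599.2  -5.2 183. ] mid [598.1  -7.  177.7] ext [50.8 41.  24.6] top [598.7  -6.5 185.8] 1211
tcp [598.5  -6.8 149.2]
74 319 px 256 177 med [606.1  22.   92.5] mid [610.   30.9  87. ] ext [40.7 32.6 21.9] top [607.7  25.7  96.6] 71
74 936 px 250 315 med [574.1 -75.2  82.2] mid [571.2 -78.2  80.5] ext [37.7 24.2 13.1] top [572.8 -78.2  84.8] 237
```

View pics/p1.png

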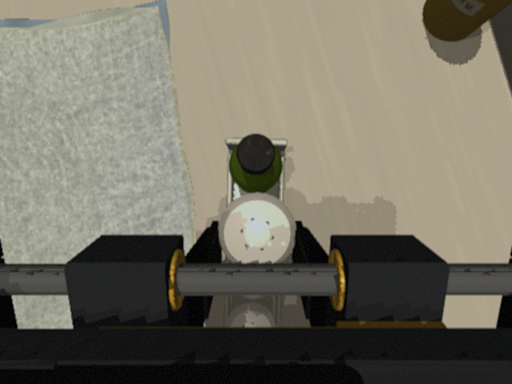

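The held shaker is upright at (256,232), between the bottle cap at (256,155) and shaker a below it. I'll let it settle, then lower.

```bash

python3 -m pendant '[[0,0,0,0,0,0,-0.3],[0,0,0,0,0,0,-0.3],[0,0,0,0,0,0,-0.3],[0,0,0,0,0,0,-0.3]]'
python3 -m pendant '[[0,0,0,0,0,-0.4,-0.3],[0,0,0,0,0,-0.4,-0.3],[0,0,0,0,0,-0.3,-0.3],[0,0,0,0,0,-0.2,-0.3],[0,0,0,0,0,0,-0.3]]'
python3 -m pendant '[[0,0,0,0,0,0,-0.3],[0,0,0,0,0,0,-0.3],[0,0,0,0,0,0,-0.3],[0,0,0,0,0,0,-0.3]]'
python3 - <<'E'
from h import *
W,c=look(74,98)
E
```

```text
time_s: 20.22
ee_pos: [597.5, -6.9, 147.5]
orientation: [-2.378, -1.778, -0.315]
wrist_force: [0.2, -1.7, -1.7]
opening: 37.8
gripper_force: 20.3
time_s: 20.63
ee_pos: [595.5, -6.5, 105.1]
orientation: [-2.375, -1.776, -0.309]
wrist_force: [-1.4, 1.1, -1.1]
opening: 37.7
gripper_force: 20.3
time_s: 20.97
ee_pos: [597.9, -6.9, 109.0]
orientation: [-2.378, -1.779, -0.316]
wrist_force: [-0.2, -0.4, -1.2]
opening: 37.4
gripper_force: 20.3
tcp [597.9  -6.9 109. ]
74 443 px 256 173 med [604.9  21.4  92.5] mid [609.9  32.   86.2] ext [40.6 35.1 23.6] top [608.4  24.6  96.9] 90
74 815 px 252 302 med [581.  -54.9  83.4] mid [582.  -55.7  80.8] ext [35.2 20.1 13.3] top [582.4 -52.   85.4] 236
74 186 px 250 322 med [575.7 -68.3  76.4] mid [575.2 -70.2  77.2] ext [23.1  8.9  6.3] top [575.5 -69.1  78.8] 45
```

```bash

python3 -m pendant '[[0,0,0,-0.007,0.03,0,-0.3],[0,0,0,0,0,-0.17,-0.3],[0,0,0,0,0,-0.17,-0.3],[0,0,0,0,0,0,-0.3],[0,0,0,0,0,0,-0.3]]'
python3 -m pendant '[[0,0,0,0,0,-0.17,-0.3],[0,0,0,0,0,-0.17,-0.3],[0,0,0,0,0,0,-0.3],[0,0,0,0,0,0,-0.3]]'
python3 - <<'E'
from h import *
W,c=look(74,98)
E
```

```text
time_s: 21.43
ee_pos: [596.5, -5.8, 97.1]
orientation: [-2.377, -1.777, -0.313]
wrist_force: [0.8, 0.8, -1.7]
opening: 37.5
gripper_force: 20.3
time_s: 21.77
ee_pos: [596.7, -5.9, 87.1]
orientation: [-2.377, -1.777, -0.313]
wrist_force: [0.3, 0.2, -0.2]
opening: 38.0
gripper_force: 20.3
tcp [596.7  -5.9  87.1]
74 518 px 257 173 med [603.4  20.7  92.4] mid [610.   32.   86.1] ext [40.6 35.1 23.7] top [605.9  23.9  96.8] 100
74 1659 px 254 308 med [582.2 -50.5  83.9] mid [583.5 -51.9  81. ] ext [38.5 26.4 14. ] top [583.3 -48.1  85.7] 610
```

```bash

python3 -m pendant '[[0,0,0,0,0,-0.2,-0.3],[0,0,0,0,0,-0.2,-0.3],[0,0,0,0,0,-0.2,-0.3],[0,0,0,0,0,0,-0.3],[0,0,0,0,0,0,-0.3]]'
python3 -m pendant '[[0,0,0,0,0,-0.2,-0.3],[0,0,0,0,0,-0.2,-0.3],[0,0,0,0,0,-0.1,-0.3],[0,0,0,0,0,0,-0.3],[0,0,0,0,0,0,-0.3]]'
python3 -m pendant '[[0,0,0,0,0,0,-0.3],[0,0,0,0,0,0,-0.3]]'
```

```text
time_s: 22.23
ee_pos: [596.5, -5.8, 68.9]
orientation: [-2.377, -1.777, -0.313]
wrist_force: [-0.8, -0.3, -1.3]
opening: 38.1
gripper_force: 20.3
time_s: 22.65
ee_pos: [596.9, -5.9, 54.4]
orientation: [-2.377, -1.778, -0.314]
wrist_force: [1.1, 0.4, -0.9]
opening: 37.9
gripper_force: 20.3
time_s: 22.82
ee_pos: [597.4, -6.0, 55.2]
orientation: [-2.378, -1.779, -0.315]
wrist_force: [-0.1, 0.1, -2.1]
opening: 38.0
gripper_force: 20.3
```

```bash

python3 -m pendant '[[0,0,0,0,0,-0.1,-0.3],[0,0,0,0,0,0,-0.3],[0,0,0,0,0,0,-0.3],[0,0,0,0,0,0,-0.3]]'
python3 -m pendant '[[0,0,0,0,0,-0.05,-0.3],[0,0,0,0,0,0,-0.3],[0,0,0,0,0,0,-0.3],[0,0,0,0,0,0,-0.3]]'
```

```text
time_s: 23.15
ee_pos: [597.1, -5.9, 51.8]
orientation: [-2.377, -1.778, -0.314]
wrist_force: [0.2, -0.2, -0.8]
opening: 38.4
gripper_force: 20.3
time_s: 23.48
ee_pos: [597.2, -5.9, 50.3]
orientation: [-2.377, -1.778, -0.315]
wrist_force: [-0.1, 0.3, -1.7]
opening: 37.7
gripper_force: 20.3
```

```bash

python3 -m pendant '[[0,0,0,0,0,-0.02,-0.3],[0,0,0,0,0,0,-0.3],[0,0,0,0,0,0,0.4],[0,0,0,0,0,0,0.4],[0,0,0,0,0,0,0.4]]'
python3 -m pendant '[[0,0,0,0,0,0,0.4],[0,0,0,0,0,0,0.4],[0,0,0,0,0,0.6,0.4],[0,0,0,0,0,1,0.4],[0,0,0,0,0,1,0.4]]'
python3 -m pendant '[[0,0,0,0,0,1,0.4],[0,0,0,0,0,1,0.4],[0,0,0,-0.15,-0.5,0.4,0.4],[0,0,0,-0.15,-0.5,0,0.4],[0,0,0,-0.15,-0.5,0,0.4]]'
python3 -m pendant '[[0,0,0,-0.15,-0.5,0,0.4],[0,0,0,-0.15,-0.5,0,0.4],[0,0,0,0,0,0,0.4],[0,0,0,0,0,0,0.4],[0,0,0,0,0,0,0.4]]'
python3 - <<'E'
from h import *
W,c=look(74,98);look(50,72)
E
```

```text
time_s: 23.9
ee_pos: [597.5, -6.0, 50.1]
orientation: [-2.378, -1.778, -0.315]
wrist_force: [1.0, -0.2, 0.8]
opening: 52.5
gripper_force: 0.0
time_s: 24.32
ee_pos: [596.0, -5.7, 127.2]
orientation: [-2.376, -1.776, -0.311]
wrist_force: [1.6, -0.7, 0.2]
opening: 66.4
gripper_force: 0.0
time_s: 24.73
ee_pos: [584.5, -51.5, 202.1]
orientation: [-2.378, -1.782, -0.318]
wrist_force: [-0.6, 0.6, -0.5]
opening: 66.4
gripper_force: 0.0
time_s: 25.15
ee_pos: [574.8, -80.6, 199.8]
orientation: [-2.377, -1.778, -0.315]
wrist_force: [0.3, 0.5, -0.3]
opening: 66.8
gripper_force: 0.0
tcp [574.8 -80.6 199.8]
74 476 px 257 100 med [604.3  19.   90.4] mid [610.   29.8  86. ] ext [40.7 31.1 23.9] top [607.   23.2  96.9] 77
74 1336 px 257 133 med [597.4  -6.5  83.2] mid [597.9  -4.9  80.9] ext [39.  38.8 13.8] top [597.9  -4.8  85.5] 367
74 1338 px 255 179 med [583.8 -46.6  83.2] mid [583.9 -45.9  81.2] ext [39.  39.  14.5] top [584.  -45.8  85.4] 406
74 1349 px 253 224 med [570.8 -85.2  83.2] mid [570.6 -85.8  80.9] ext [39.1 39.1 13.7] top [570.5 -85.6  85.6] 347
74 437 px 251 256 med [ 560.7 -113.3   81.7] mid [ 558.6 -115.2   80. ] ext [35.2 19.  12.1] top [ 559.4 -115.4   84.1] 129
tcp [574.8 -80.3 199.8]
50 141 px 256 110 med [600.3  19.   64.2] mid [607.6  24.5  61.1] ext [36.2 20.3 21.8] top [603.9  19.   70.9] 26
```

The spare stands upright at (598,-5) in the slot. Now I'll go behind the grip bar with closed fingers.

```bash

python3 -m pendant '[[0,0,0,-0.31,-0.917,0,-1],[0,0,0,-0.31,-0.917,0,-1],[0,0,0,-0.31,-0.917,0,-1],[0,0,0,-0.31,-0.917,0,-1],[0,0,0,-0.31,-0.917,0,-1]]' 20 >/dev/null
python3 -m pendant '[[0,0,0,0,0,0,-1],[0,0,0,0,0,0,-1],[0,0,0,0,0,0,-1],[0,0,0,0,0,0,-1]]'
python3 - <<'E'
from h import *
W,c=look(50,72,30)
E
```

```text
time_s: 26.0
ee_pos: [528.5, -217.2, 199.7]
orientation: [-2.376, -1.78, -0.315]
wrist_force: [0.3, 0.7, -0.1]
opening: 11.8
gripper_force: 0.0
tcp [ 528.5 -217.2  199.7]
50 215 px 263 6 med [594.2 -20.4  65.2] mid [596.5 -15.   61. ] ext [34.4 19.4 21.9] top [593.  -21.5  70.9] 41
50 180 px 260 49 med [578.3 -61.3  65.7] mid [582.5 -56.2  61. ] ext [35.8 19.4 22. ] top [579.1 -61.2  70.6] 43
50 133 px 259 93 med [ 565.4 -102.1   64.5] mid [568.4 -96.8  61. ] ext [32.7 17.6 21.9] top [ 565.1 -101.9   70.8] 21
50 76 px 257 137 med [ 551.2 -142.7   56.6] mid [ 553.6 -138.7   60.6] ext [28.4 12.8 21.1] top [ 551.  -142.4   69.7] 17
50 241 px 258 145 med [ 551.4 -149.3   56.8] mid [ 551.3 -148.7   54.6] ext [40.7 16.1  8.7] top [ 551.2 -148.9   57.4] 146
50 359 px 257 187 med [ 538.3 -190.1   62.8] mid [ 538.  -190.1   58. ] ext [29.6 18.1 14. ] top [ 538.3 -190.2   63.3] 240
```

```bash

python3 -m pendant '[[0,0,0,0,0,-1,-1],[0,0,0,0,0,-1,-1],[0,0,0,0,0,-1,-1],[0,0,0,0,0,-1,-1],[0,0,0,0,0,-0.8,-1]]' >/dev/null
python3 -m pendant '[[0,0,0,0,0,-0.35,-1],[0,0,0,0,0,0,-1],[0,0,0,0,0,0,-1],[0,0,0,0,0,0,-1],[0,0,0,0,0,0,-1]]'
python3 -m pendant '[[0,0,0,0.04,0.128,0,-1],[0,0,0,0,0,0,-1],[0,0,0,0,0,0,-1],[0,0,0,0,0,0,-1]]'
```

```text
time_s: 26.88
ee_pos: [529.7, -219.3, 47.7]
orientation: [-2.38, -1.781, -0.317]
wrist_force: [-0.0, 0.0, 0.0]
opening: 0.5
gripper_force: 0.0
time_s: 27.22
ee_pos: [529.5, -214.7, 45.7]
orientation: [-2.378, -1.779, -0.315]
wrist_force: [0.2, 0.0, -0.2]
opening: 0.3
gripper_force: 0.0
```

```bash

python3 -m pendant '[[0,0,0,0.02,0.064,0,-1],[0,0,0,0.02,0.064,0,-1],[0,0,0,0,0,0,-1],[0,0,0,0,0,0,-1]]'
python3 -m pendant '[[0,0,0,0.01,0.032,0,-1],[0,0,0,0,0,0,-1],[0,0,0,0,0,0,-1]]'
python3 -m pendant '[[0,0,0,0.01,0.032,0,-1],[0,0,0,0,0,0,-1],[0,0,0,0,0,0,-1]]'
python3 -m pendant '[[0,0,0,0.01,0.032,0,-1],[0,0,0,0,0,0,-1],[0,0,0,0,0,0,-1]]'
```

```text
time_s: 27.55
ee_pos: [530.5, -210.6, 45.2]
orientation: [-2.377, -1.778, -0.314]
wrist_force: [-0.1, -0.4, -0.3]
opening: 0.3
gripper_force: 0.0
time_s: 27.8
ee_pos: [530.9, -209.8, 45.2]
orientation: [-2.377, -1.778, -0.314]
wrist_force: [0.1, -0.4, 0.3]
opening: 0.6
gripper_force: 0.0
time_s: 28.05
ee_pos: [531.2, -208.8, 45.2]
orientation: [-2.377, -1.778, -0.315]
wrist_force: [0.6, -0.4, 0.1]
opening: 0.2
gripper_force: 0.0
time_s: 28.3
ee_pos: [531.5, -207.9, 45.3]
orientation: [-2.377, -1.778, -0.315]
wrist_force: [-0.8, 0.1, -0.4]
opening: 0.9
gripper_force: 0.0
```

```bash

python3 -m pendant '[[0,0,0,0.01,0.032,0,-1],[0,0,0,0,0,0,-1],[0,0,0,0,0,0,-1]]'
python3 -m pendant '[[0,0,0,0.01,0.032,0,-1],[0,0,0,0,0,0,-1],[0,0,0,0,0,0,-1]]'
python3 -m pendant '[[0,0,0,0.01,0.032,0,-1],[0,0,0,0,0,0,-1],[0,0,0,0,0,0,-1]]' 
```

```text
time_s: 28.55
ee_pos: [531.8, -206.9, 45.2]
orientation: [-2.377, -1.778, -0.315]
wrist_force: [0.2, 0.6, -0.0]
opening: 0.5
gripper_force: 0.0
time_s: 28.8
ee_pos: [532.1, -206.0, 45.3]
orientation: [-2.377, -1.778, -0.314]
wrist_force: [-0.9, -0.0, 0.1]
opening: 0.4
gripper_force: 0.0
time_s: 29.05
ee_pos: [532.4, -205.0, 45.3]
orientation: [-2.377, -1.778, -0.315]
wrist_force: [-0.2, 0.3, 0.2]
opening: 0.7
gripper_force: 0.0
```

```bash

python3 -m pendant '[[0,0,0,0.01,0.032,0,-1],[0,0,0,0,0,0,-1],[0,0,0,0,0,0,-1]]' | grep -E 'ee|wrist'
python3 -m pendant '[[0,0,0,0.01,0.032,0,-1],[0,0,0,0,0,0,-1],[0,0,0,0,0,0,-1]]'| grep -E 'ee|wrist'
python3 -m pendant '[[0,0,0,0.01,0.032,0,-1],[0,0,0,0,0,0,-1],[0,0,0,0,0,0,-1]]' | grep -E 'ee|wrist'
python3 - <<'E'
from h import *
W,c=look(50,72,30)
E
```

```text
ee_pos: [532.7, -204.1, 45.3]
wrist_force: [-0.1, 0.5, 0.1]
ee_pos: [533.0, -203.1, 45.3]
wrist_force: [-0.8, 0.3, -0.8]
ee_pos: [533.3, -202.1, 45.2]
wrist_force: [0.3, 1.3, -0.2]
tcp [ 533.3 -202.1   45.2]
50 602 px 261 26 med [ 566.4 -101.2   66. ] mid [568.7 -94.6  61. ] ext [35.4 23.2 22. ] top [ 565.  -101.6   70.8] 130
50 424 px 257 111 med [ 551.  -142.9   58.6] mid [ 553.6 -137.5   61. ] ext [31.  15.8 22. ] top [ 551.8 -142.3   70.8] 62
50 838 px 260 128 med [ 550.9 -149.5   56.7] mid [ 551.2 -148.9   54.6] ext [40.7 16.8  9.1] top [ 551.1 -149.1   57.2] 555
50 1226 px 258 206 med [ 538.  -190.2   63. ] mid [ 537.9 -190.2   62.2] ext [29.8 18.4  6.1] top [ 537.8 -190.3   63.4] 869
50 126 px 256 224 med [ 534.1 -198.5   66.8] mid [ 534.2 -198.2   66.7] ext [10.1  5.5 10.4] top [ 534.3 -199.5   70.8] 28
```

```bash

python3 -m pendant '[[0,0,0,0.01,0.032,0,-1],[0,0,0,0,0,0,-1],[0,0,0,0,0,0,-1]]' | grep -E 'ee|wrist'
python3 -m pendant '[[0,0,0,0.01,0.032,0,-1],[0,0,0,0,0,0,-1],[0,0,0,0,0,0,-1]]'| grep -E 'ee|wrist'
python3 -m pendant '[[0,0,0,0.01,0.032,0,-1],[0,0,0,0,0,0,-1],[0,0,0,0,0,0,-1]]' | grep -E 'ee|wrist'
```

```text
ee_pos: [533.6, -201.3, 45.3]
wrist_force: [0.2, 0.2, -0.4]
ee_pos: [533.8, -200.7, 45.3]
wrist_force: [-1.2, -2.9, 0.5]
ee_pos: [534.1, -199.8, 45.3]
wrist_force: [-2.1, -4.1, 0.6]
```

```bash

python3 -m pendant '[[0,0,0,0.005,0.016,0,-1],[0,0,0,0,0,0,-1],[0,0,0,0,0,0,-1]]' | grep -E 'ee|wrist'
python3 -m pendant '[[0,0,0,0.005,0.016,0,-1],[0,0,0,0,0,0,-1],[0,0,0,0,0,0,-1]]'| grep -E 'ee|wrist'
```

```text
ee_pos: [534.4, -198.9, 45.3]
wrist_force: [-1.6, -5.5, 0.4]
ee_pos: [534.4, -198.8, 45.3]
wrist_force: [-1.2, -6.3, 0.6]
```

```bash

python3 -m pendant '[[0,0,0,0.005,0.016,0,-1],[0,0,0,0,0,0,-1],[0,0,0,0,0,0,-1]]'| grep -E 'ee|wrist'
```

```text
ee_pos: [534.5, -198.4, 45.3]
wrist_force: [-2.3, -5.8, 0.2]
```

```bash

python3 -m pendant '[[0,0,0,0.005,0.016,0,-1],[0,0,0,0,0,0,-1],[0,0,0,0,0,0,-1]]'| grep -E 'ee|wrist'
python3 -m pendant '[[0,0,0,0.005,0.016,0,-1],[0,0,0,0,0,0,-1],[0,0,0,0,0,0,-1]]'| grep -E 'ee|wrist'
```

```text
ee_pos: [534.7, -198.0, 45.3]
wrist_force: [-1.9, -6.4, 1.0]
ee_pos: [534.7, -197.9, 45.3]
wrist_force: [-2.6, -7.9, -0.1]
```

```bash

python3 -m pendant '[[0,0,0,0.004,0.013,0,-1],[0,0,0,0,0,0,-1],[0,0,0,0,0,0,-1]]'| grep -E 'ee|wrist'
```

```text
ee_pos: [534.7, -197.9, 45.3]
wrist_force: [-4.0, -8.1, 0.2]
```

```bash

python3 -m pendant '[[0,0,0,0.005,0.016,0,-1],[0,0,0,0,0,0,-1],[0,0,0,0,0,0,-1]]'| grep -E 'ee|wrist'
python3 -m pendant '[[0,0,0,0.005,0.016,0,-1],[0,0,0,0,0,0,-1],[0,0,0,0,0,0,-1]]'| grep -E 'ee|wrist'
```

```text
ee_pos: [534.8, -197.8, 45.3]
wrist_force: [-3.6, -8.9, -0.1]
ee_pos: [534.8, -197.7, 45.3]
wrist_force: [-5.5, -10.3, 0.7]
```

```bash

python3 -m pendant '[[0,0,0,0.005,0.016,0,-1],[0,0,0,0,0,0,-1],[0,0,0,0,0,0,-1]]'| grep -E 'ee|wrist'
```

```text
ee_pos: [534.9, -197.6, 45.3]
wrist_force: [-5.9, -11.8, 0.7]
```

```bash

python3 -m pendant '[[0,0,0,0.005,0.016,0,-1],[0,0,0,0,0,0,-1],[0,0,0,0,0,0,-1]]'| grep -E 'ee|wrist'
python3 -m pendant '[[0,0,0,0.001,0.005,0,-1],[0,0,0,0,0,0,-1],[0,0,0,0,0,0,-1],[0,0,0,0,0,0,-1],[0,0,0,0,0,0,-1]]'| grep -E 'ee|wrist'
python3 - <<'E'
from h import *
W,c=look(74,98);look(50,72)
E
```

```text
ee_pos: [534.9, -197.6, 45.3]
wrist_force: [-6.9, -12.5, 0.9]
ee_pos: [534.9, -197.6, 45.3]
wrist_force: [-5.7, -12.7, 1.2]
tcp [ 534.9 -197.6   45.3]
74 1791 px 261 12 med [566.9 -97.3  80. ] mid [569.9 -93.5  79.8] ext [36.3 20.2 11.5] top [568.  -95.5  83.2] 545
74 4998 px 257 75 med [ 556.4 -126.4   83.4] mid [ 557.4 -123.9   80.9] ext [39.3 38.4 13.8] top [ 557.3 -123.5   85.5] 1498
74 361 px 256 238 med [ 534.  -198.3   82.7] mid [ 535.2 -201.1   85.9] ext [14.2 15.7 23.6] top [ 533.9 -201.3   96. ] 32
tcp [ 534.9 -197.5   45.3]
50 595 px 262 30 med [568.5 -98.8  66. ] mid [569.7 -92.3  61. ] ext [35.6 22.3 21.9] top [567.5 -99.7  70.7] 129
50 373 px 256 116 med [ 551.8 -140.4   63.4] mid [ 554.2 -135.7   61. ] ext [30.2 14.3 22. ] top [ 552.5 -140.2   70.9] 56
50 830 px 259 131 med [ 551.8 -146.4   56.7] mid [ 552.1 -146.    54.8] ext [40.9 16.8  9.6] top [ 551.8 -146.    57.2] 540
50 1347 px 257 211 med [ 538.1 -187.7   63.1] mid [ 538.8 -187.2   63.5] ext [30.  18.3 16.9] top [ 535.8 -194.4   69.9] 65
```

Holding at about 14 N. The row has stiffened and the plate moved up about 3 mm. Now I let go.

```bash

python3 -m pendant '[[0,0,0,-0.06,-0.19,0,-1],[0,0,0,-0.12,-0.38,0,-1],[0,0,0,-0.12,-0.38,0,-1],[0,0,0,0,0,0,-1],[0,0,0,0,0,0.7,-1]]'
python3 -m pendant '[[0,0,0,0,0,1,-1],[0,0,0,0,0,1,-1],[0,0,0,0,0,1,-1],[0,0,0,0,0,1,-1],[0,0,0,0,0,0.5,-1]]'
python3 -m pendant '[[0,0,0,0.3,0.93,0,-1],[0,0,0,0.3,0.93,0,-1],[0,0,0,0.3,0.93,0,-1],[0,0,0,0.25,0.8,0,-1],[0,0,0,0,0,0,-1]]'
python3 -m pendant '[[0,0,0,0,0,0,-1],[0,0,0,0,0,0,-1],[0,0,0,0,0,0,-1],[0,0,0,0,0,0,-1]]'
python3 - <<'E'
from h import *
W,c=look(74,98);look(50,72)
cv2.imwrite('pics/end.png',c['frame'][:,:,::-1])
E
```

```text
time_s: 34.03
ee_pos: [523.7, -221.4, 62.1]
orientation: [-2.373, -1.771, -0.311]
wrist_force: [-0.1, 0.5, -0.5]
opening: 0.6
gripper_force: 0.0
time_s: 34.45
ee_pos: [528.2, -223.5, 205.8]
orientation: [-2.38, -1.782, -0.319]
wrist_force: [1.3, -0.9, 0.0]
opening: 0.5
gripper_force: 0.0
time_s: 34.87
ee_pos: [561.4, -111.2, 200.5]
orientation: [-2.372, -1.781, -0.315]
wrist_force: [0.5, -0.2, -0.3]
opening: 0.4
gripper_force: 0.0
time_s: 35.2
ee_pos: [561.0, -116.1, 201.0]
orientation: [-2.379, -1.776, -0.314]
wrist_force: [0.1, -0.1, -0.5]
opening: 0.2
gripper_force: 0.0
tcp [ 561.  -116.1  201. ]
74 592 px 260 59 med [604.3  19.5  89.5] mid [610.3  30.2  86. ] ext [40.6 30.7 24. ] top [606.2  22.6  96.5] 98
74 1315 px 260 93 med [597.3  -6.6  83.3] mid [598.3  -4.3  81.2] ext [39.  38.4 14.1] top [598.4  -3.8  85.6] 379
74 1327 px 258 137 med [584.3 -45.3  83.3] mid [584.8 -43.6  81.1] ext [38.8 39.1 14.1] top [584.5 -43.8  85.6] 384
74 1339 px 257 181 med [571.3 -83.8  83.3] mid [571.5 -83.2  81.1] ext [39.1 39.  14. ] top [571.4 -83.4  85.7] 342
74 687 px 254 217 med [ 559.9 -114.6   82.6] mid [ 557.5 -119.1   80.4] ext [38.9 32.  12.8] top [ 558.2 -116.2   84.8] 188
tcp [ 561.  -116.1  201.1]
50 186 px 259 70 med [599.3  21.   64.2] mid [608.9  27.8  61. ] ext [38.4 25.5 21.9] top [603.8  20.7  70.7] 39
50 108 px 258 113 med [590.8 -20.4  64.7] mid [594.8 -14.2  61. ] ext [30.6 18.8 21.9] top [592.1 -20.4  70.5] 21
```

View pics/end.png

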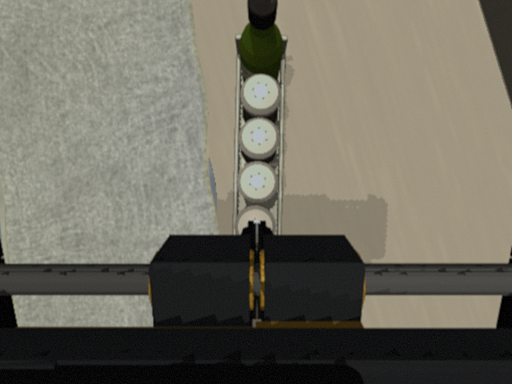

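The picture shows the bottle at (262,45) and the shakers at (260,93), (258,137), (257,181) and (255,217). They are evenly spaced, upright and snug, and the gripper is clear.

```bash
python3 -c "
from plant import ticket;print(ticket.finish_job())"
```

```text
the job is handed in; nothing more can be done
None
```

The spare shaker stands upright next to the sauce bottle; I slid the end stop up, pressed the row at about 14 N, released it and handed the job in, but no verdict came back.

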